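# Stopper the mixing jar and put it away in the drawer

## Robot

A 6-joint arm with a two-finger parallel gripper is mounted at the origin on the work surface. World frame = base frame: x ahead of the robot, y to its left, z up, the work surface at z = 0. Lengths are in mm, angles in rad, forces in N, time in s.
With the tool pointing down it reaches from about 275 to 750 mm from the base axis. Payload 10.2 kg.
Tool frame: the origin (TCP) lies on the front face of the gripper's body, between the roots of the fingers; the fingertips stand 73 mm ahead of it and the grasp point (between the pads) lies 54 mm ahead of it; z points along the fingers, y is the direction in which the jaws open and shut (so a half turn about z gives the same grasp; the last joint's range is limited). The gripper opens to 85 mm and grips with 20 to 120 N. Pads are 22 mm wide; open, the fingers measure 114 mm over their backs; the gripper's body (76 mm by 85 mm) begins 54 mm behind the grasp point. The pads swing forward as they close: fully open they stand 13 mm farther back than shut.
Start: joints at [1.104, 0.313, 1.498, -0, 1.331, -0.223], TCP at [126.744, 509.478, 303.894] pointing down, gripper open.
Joint ranges: [-2.94, 2.94], [-0.97, 2.17], [0.19, 2.56], [-1.23, 4.37], [0.02, 3.11], [-2.88, 2.88]. Speed limits (rad/s): [2.39, 2.39, 3.01, 3.14, 3.14, 3.14].

## Interface

Orientations are given as a unit quaternion [w, x, y, z].
In Python, from rig import ctrl gives the robot as it stands. The module is installed in compiled form; this text tells all that it offers.
- The arm moves only by the shell command python3 -m creep 'ROWS' [OPENING] [FORCE]. ROWS is text: rows parted by semicolons, each of 6 numbers parted by spaces: the shift along the tool's x, y, z scaled (see below), then the turn, a rotation vector about the tool's x, y, z scaled (see below). In form: tx ty tz wx wy wz; .... A call has 1 to 8 rows; each row shifts and turns the commanded pose from where the row before left it, along the tool's axes as they then stand; what a row does not reach is not made up. The controller multiplies each number of a shift by 0.02 m and each number of a turn by 5 degrees. A row lasts 1/10 s, in which the tool goes at most 50 mm and 8.59 degrees, less where a joint would pass 70% of its speed; a pose out of reach is approached as far as the arm can. A call with a number of a shift or a turn outside -1 to 1 is refused whole. A call with a gripper value outside its range is refused whole. OPENING is the opening, from 0 (shut) to 1 (fully open), set as the call begins (- or left out, the last holds). The fingers move at their own pace and stop on an object; FORCE is the grip in N (left out, the last holds). Time passes only in rows, so rows that do not move let the fingers close. It gives the time, the measured TCP pose, the force and the opening at its end, in the units of the state.
- ctrl.sense(): the state, without advancing time (a new reading comes with each control period).
- ctrl.capture(name): name is "side" or "top"; returns the picture (480x640x3 uint8, blue, green, red); there is no depth.
- ctrl.get_calibration(name): a dict with "mtx" (3x3 intrinsics, pixels), "k1" (the pictures are not rectified: a ray, as slopes to the right and down, at radius r is drawn at 1 + k1 r^2 times it, then the intrinsics apply), "R" (3x3) and "t" (3): a world point X has camera coordinates R X + t. Camera axes: x right, y down, z forward; pixel columns grow to the right and rows downward; lengths in mm; the calibration is good to about 2 mm. A picture is of the moment at which its call begins. get_calibration takes no time and is no camera call.
- ctrl.finish_job(): hands the job in, once; it reports no verdict.
The state is a dict: "time_s": time; "joints": joint angles; "dq": joint speeds; "tau": joint torques, N m; "eef_pos": TCP position; "ee_rot": TCP orientation; "force": force on the tool from outside, world axes, zero at the start; "wrist_torque": the same for the moment, N m; "grip_width": opening from 0.0 (shut) to 1.0 (fully open).
Only numpy, scipy, OpenCV 4.12 (cv2) and the standard library are available. Lean on these libraries where they do the work, as an engineer would, in place of code of your own. Each camera call takes 0.05 s, during which the arm holds its last target. There are 200 camera calls.

## Task

The empty mixing jar on the cutting mat needs closing and putting away: lower the loose stopper into its open neck and let go only once the stopper is fully home, its flange resting on the rim. Then stand the stoppered jar upright in the open drawer and slide the drawer fully shut, with the stopper still home. Do not tip the jar, and leave the other things on the bench where they are.

Things in the scene. Friction and masses are not known exactly. Their poses are not given: they have to be found in the camera images.
- jar: squat wide-necked open jar of amber glass, 76 mm tall, 0.18 kg; origin at the centre of its underside, z up along its axis. Body 64 mm diameter up to 40 mm, shoulder sloping in from 40 to 50 mm, straight neck 46 mm outside diameter from 50 to 76 mm, bore 34 mm. Stands on the green mat (top 3 mm above the bench)
- jar_rim (a point): centre of the jar's mouth, at the rim's height (76 mm above the jar's underside). With the stopper home the jar is 107 mm tall; it is best gripped across the neck from above
- stopper: white plastic tapered stopper, 67 mm tall, 45 g, standing on its narrow end on the mat; origin at the centre of the narrow end's face, z up along its axis. Tapered plug 25 mm diameter at the narrow end, 31 mm at 36 mm up; then a flange 40 mm diameter, 5 mm thick (36 to 41 mm); above it a round knob 24 mm diameter from 41 to 67 mm, to grip it by
- stopper_seat (a point): centre of the underside of the stopper's flange, 36 mm above its narrow end; lies at the rim's centre when fully home
- stopper_knob (a point): centre of the stopper's knob, 54 mm above its narrow end
- cab: wooden one-drawer cabinet 240 x 240 mm, 152 mm tall, fixed to the bench; origin at the centre of its underside; its x axis points from the front to the back (away from the robot); the drawer slides out along its -x. The front of its top board is 105 mm ahead of the origin (x = -105 mm): of the drawer only the part pulled out past it is open above
- cab_drawer0 (a joint): how far the drawer is pulled out, m: 0 is shut, about 0.14 at the start; slides easily (a few N) and stays where it is left. Shut, there is 118 mm of height above the drawer's inner floor
- drawer_floor (a point): centre of the drawer's inner floor (22 mm above the bench), moves with the drawer, axes as the cabinet's. Inside the drawer is 195 mm long (x) and 198 mm wide (y); side walls reach 108 mm above the floor. Its 15 mm thick front panel, 234 mm wide, has its outer face 118.5 mm ahead (x = -118.5 mm) and its top edge 116 mm above the floor.
- cab_drawer0_handle (a point): middle of the drawer's steel bar handle, 117 mm long across the front, 35 mm ahead of the panel's outer face, 92 mm above the drawer's inner floor; moves with the drawer
- slim: bystander: slim closed bottle of amber glass, 42 mm diameter, 95 mm tall, with a white cap; origin at the centre of its underside
- loco: bystander: model diesel locomotive, 200 x 40 x 58 mm, lying along its own x axis; origin at the centre of its underside
- pot_a: bystander: small closed paint pot of clear glass with a white cap, 34 mm diameter, 40 mm tall; origin at the centre of its underside
- pot_b: bystander: small closed paint pot like the first; origin at the centre of its underside
- driver: bystander: screwdriver 160 mm long lying along its own x axis; origin at its middle, underside
- brush: bystander: brush 160 mm long lying along its own x axis; origin at its middle, underside
Not all that is in view belongs to the job. What is shaped like the stopper but purple is not meant. What is shaped like the jar but turquoise is not meant.

How it is judged:
By the outcome, as a careful person would: the job done as asked, in the order asked, and still so for the second after the job is handed in, with the robot touching nothing.
It also fails if it takes over 72 s, if anything falls off the work surface, if the arm or the gripper's body presses on something with over 40 N, if the wrist force passes 120 N, or if a joint passes its speed limit or range.

## Working session

There is one attempt and no reset: what is moved stays moved. The work goes in short steps, Python scripts to look and compute and a shell command to move; the robot and the scene stay as the last step left them, time stands still between calls to the robot, and variables do not carry over. Pictures are saved under pics/ and viewed, and the job is handed in when it is done.

```bash
mkdir -p pics
python3 - <<'E'
from rig import ctrl
import cv2,numpy as np
for n in("side","top"):
    cv2.imwrite(f"pics/{n}0.png",ctrl.capture(n)); c=ctrl.get_calibration(n); print(n,{k:np.round(v,4).tolist() for k,v in c.items()})
s=ctrl.sense();print({k:np.round(v,3).tolist() for k,v in s.items()})
E
```

```text
side {'mtx': [[456.8749, 0.0, 316.0204], [0.0, 456.8749, 234.133], [0.0, 0.0, 1.0]], 'k1': 0.002, 'R': [[0.9118, -0.4099, 0.0235], [-0.238, -0.5743, -0.7833], [0.3345, 0.7086, -0.6212]], 't': [-555.0385, 127.4741, 1169.5147]}
top {'mtx': [[538.1707, 0.0, 326.414], [0.0, 538.1707, 235.4758], [0.0, 0.0, 1.0]], 'k1': -0.0989, 'R': [[0.015, -0.9999, 0.0015], [-0.9879, -0.015, -0.1544], [0.1544, 0.0008, -0.988]], 't': [-139.3357, 533.9823, 1433.9717]}
{'time_s': 0.1, 'joints': [1.104, 0.313, 1.498, 0.0, 1.331, -0.223], 'dq': [0.002, -0.002, -0.002, 0.001, -0.0, -0.0], 'tau': [0.005, -41.29, -26.014, -0.0, 0.003, 0.0], 'eef_pos': [126.677, 509.359, 303.417], 'ee_rot': [-0.0, 0.122, 0.993, -0.001], 'force': [-0.585, 0.055, -0.671], 'wrist_torque': [0.029, 0.014, 0.108], 'grip_width': 0.998}
```

View pics/side0.png

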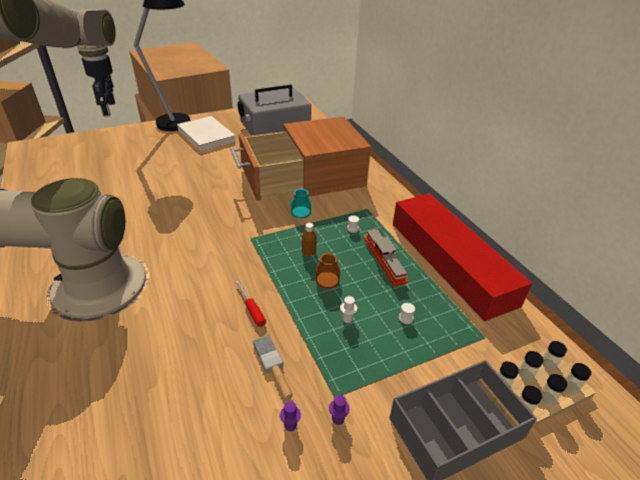

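View pics/top0.png

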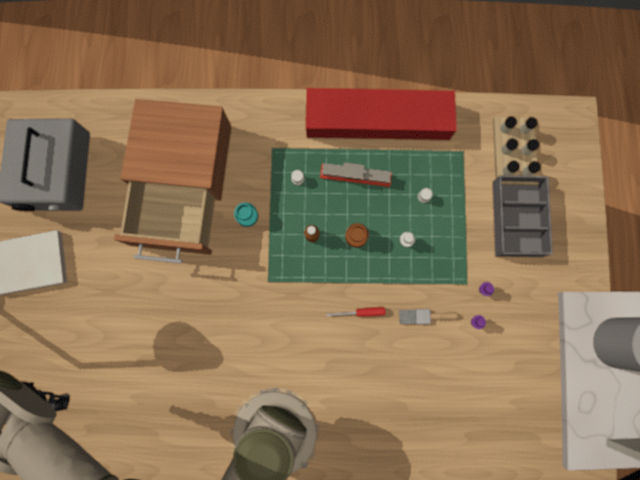

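In the pictures, the jar candidates are amber (top 357,236; side 328,270) and turquoise (top 246,214). Amber fits and has an open mouth. The stopper candidates are white (top 407,240; side 349,309) and two purple ones (top 486,289 and 478,322). White fits. The pots are at top 298,177 and 425,195, and the slim bottle is at top 312,233. Next: enlarged crops and measurements.

```bash
cat > h.py <<'E'
from rig import ctrl
import cv2,numpy as np
C={n:ctrl.get_calibration(n) for n in("side","top")}
def ray(n,u,v):
    c=C[n];K=np.array(c["mtx"]);p=cv2.undistortPoints(np.array([[[u,v]]],float),K,np.array([c["k1"],0,0,0,0.]))[0,0]
    R=np.array(c["R"]);return -R.T@np.array(c["t"]),R.T@np.array([p[0],p[1],1])
def plane(n,u,v,z):
    o,d=ray(n,u,v);return o+d*(z-o[2])/d[2]
def tri(a,b):
    (o1,d1),(o2,d2)=ray("side",*a),ray("top",*b)
    s=np.linalg.lstsq(np.c_[d1,-d2],o2-o1,rcond=None)[0];p,q=o1+d1*s[0],o2+d2*s[1]
    return (p+q)/2,np.linalg.norm(p-q)
def proj(n,X):
    c=C[n];return cv2.projectPoints(np.array([X],float),cv2.Rodrigues(np.array(c["R"]))[0],np.array(c["t"]),np.array(c["mtx"]),np.array([c["k1"],0,0,0,0.]))[0][0,0]
def crop(n,u,v,w,h,f,name):
    im=ctrl.capture(n) if isinstance(n,str) else n
    c=cv2.resize(im[v-h//2:v+h//2,u-w//2:u+w//2],None,fx=f,fy=f,interpolation=cv2.INTER_CUBIC);cv2.imwrite(f"pics/{name}.png",c);return c
E
python3 - <<'E'
from h import *
s,t=cv2.imread("pics/side0.png"),cv2.imread("pics/top0.png")
a=cv2.resize(s[225:345,280:380],(400,480),interpolation=2);b=cv2.resize(t[200:280,340:430],(396,352),interpolation=2)
b=cv2.copyMakeBorder(b,0,128,0,0,0);cv2.imwrite("pics/c0.png",np.hstack([a,b]))
cv2.imwrite("pics/d0.png",cv2.resize(t[90:270,100:270],None,fx=3.2,fy=3.2,interpolation=2))
E
```

```text
(no output)
```

View pics/c0.png

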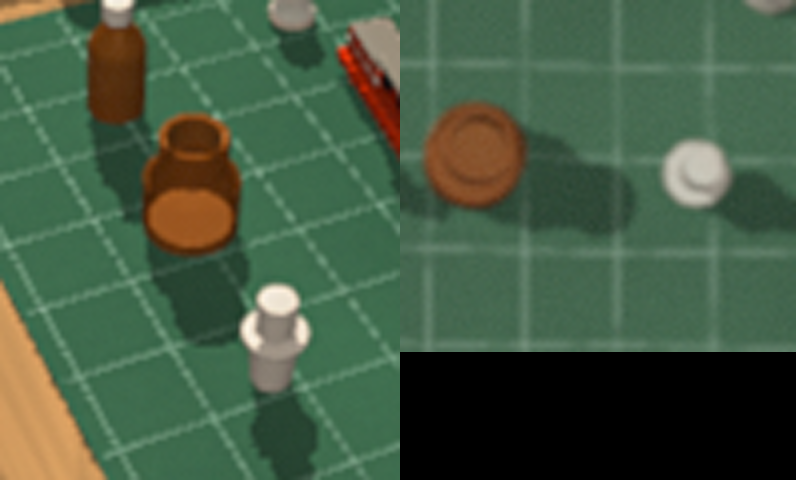

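View pics/d0.png

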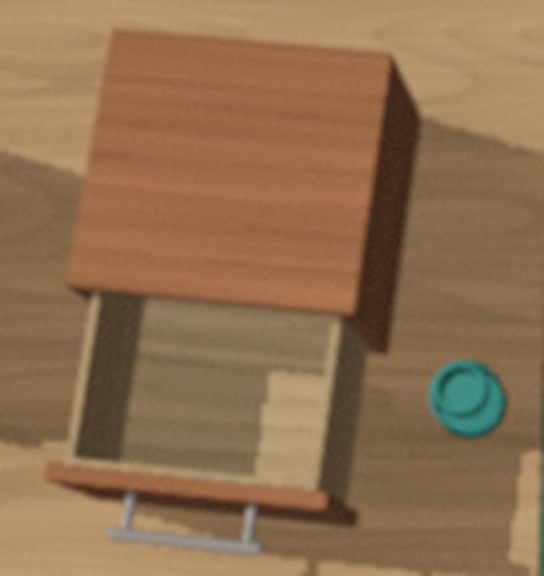

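The crops confirm both: amber open jar (mouth at side ≈328.7,259) and white stopper with flange and knob (top ≈407,239). The drawer is empty. Now the positions.

Run:
```python
from h import *
s,t=cv2.imread("pics/side0.png"),cv2.imread("pics/top0.png")
np.set_printoptions(precision=1,suppress=True)
def blob(im,lo,hi,box):
    x0,y0,x1,y1=box;m=cv2.inRange(cv2.cvtColor(im[y0:y1,x0:x1],cv2.COLOR_BGR2HSV),lo,hi)
    c=max(cv2.findContours(m,0,1)[0],key=cv2.contourArea)+np.array([[[x0,y0]]]);return c
amb=((0,120,50),(22,255,255));wh=((0,0,110),(180,60,255))
c=blob(t,*amb,(340,215,375,260));(u,v),r=cv2.minEnclosingCircle(c);print("jar top",u,v,r,plane("top",u,v,43))
c=blob(s,*amb,(310,245,345,292));print("jar side",cv2.boundingRect(c))
c=blob(t,*wh,(395,225,420,255));(u,v),r=cv2.minEnclosingCircle(c);print("stop top",u,v,r,plane("top",u,v,42))
print("knob top",plane("top",408.9,238,70), plane("side",349.5,300.2,70),tri((349.5,300.2),(408.9,238)))
print("rim",plane("side",328.7,259,79))
print("rim top", plane("top",100+0+ (476-400)/4.4+240,152/4.4+200,79))
P=[plane("top",100+x/3.2,90+y/3.2,152) for x,y in((112,30),(390,55),(357,315),(68,285))];print(np.array(P))
print("board",sum(P)/4,[np.linalg.norm(P[i]-P[i-1]) for i in range(4)])
print("panel top",[plane("top",100+x/3.2,90+y/3.2,138) for x,y in((48,478),(327,505))])
print("handle",[plane("top",100+x/3.2,90+y/3.2,114+5) for x,y in((110,533),(260,549))])
for n,u,v,z in(("slim",312,230,95),("teal",246,214,40),("pot_a",298,176,40),("pot_b",425.5,194,40)):print(n,plane("top",u,v,z))
```

```text
jar top 356.3630065917969 234.9109649658203 11.928089141845703 [ 538.6 -213.3   43. ]
jar side (315, 253, 25, 36)
stop top 406.7105407714844 238.6052703857422 8.424846649169922 [ 530.6 -351.8   42. ]
knob top [ 528.1 -353.5   70. ] [ 530.5 -357.7   70. ] (array([ 530.3, -354.7,   66.7]), np.float64(3.603691768273126))
rim [ 542.9 -219.4   79. ]
rim top [ 534.  -213.7   79. ]
[[881.7 389.4 152. ]
 [859.6 151.6 152. ]
 [637.2 167.1 152. ]
 [660.  407.8 152. ]]
board [759.6 279.  152. ] [np.float64(222.43596572514966), np.float64(238.8039316370516), np.float64(222.94680852497862), np.float64(241.8423758675304)]
panel top [array([502.3, 417.5, 138. ]), array([484.1, 186.7, 138. ])]
handle [array([460.5, 369.6, 119. ]), array([449.7, 244.3, 119. ])]
slim [541.8 -92.9  95. ]
teal [593.   92.2  40. ]
pot_a [703.4 -49.3  40. ]
pot_b [ 657.6 -405.9   40. ]
```

```bash
python3 -m creep '0 0 0 0 0 -0.9; 0 0 0 0 0 -0.9; -0.5 -1 0 0 0 0; -0.5 -1 0 0 0 0; -0.5 -1 0 0 0 0; -0.5 -1 0 0 0 0; -0.5 -1 0 0 0 0; -0.5 -1 0 0 0 0' 1 40
python3 -m creep '-0.5 -1 0 0 0 0; -0.5 -1 0 0 0 0; -0.5 -1 0 0 0 0; -0.5 -1 0 0 0 0; -0.5 -1 0 0 0 0; -0.5 -1 0 0 0 0; -0.5 -1 0 0 0 0; -0.5 -1 0 0 0 0'
python3 -m creep '-0.6 -1 0 0 0 0; -0.6 -1 0 0 0 0; -0.6 -1 0 0 0 0; -0.6 -1 0 0 0 0; -0.6 -1 0 0 0 0; -0.6 -1 0 0 0 0; -0.6 -1 0 0 0 0; -0.6 -1 0 0 0 0'
cat >> h.py <<'E'
from scipy.spatial.transform import Rotation as Ro
def go(X):
    s=ctrl.sense();w,*v=s["ee_rot"];R=Ro.from_quat([*v,w]);d=R.inv().apply(np.array(X)-s["eef_pos"])/20
    print("t",round(s["time_s"],2),"pos",np.round(s["eef_pos"],1),"units",np.round(d,2),"R",np.round(R.as_matrix(),3).tolist(),"F",np.round(s["force"],1),"g",round(s["grip_width"],3))
E
python3 -c "
from h import *
go([530,-353,303])"
```

```text
time_s: 0.9
eef_pos: [176.2, 383.8, 303.7]
ee_rot: [-0.0, 0.043, 0.999, -0.0]
force: [0.0, 0.1, 0.6]
grip_width: 0.998
time_s: 1.7
eef_pos: [242.0, 217.5, 303.8]
ee_rot: [-0.0, 0.043, 0.999, -0.0]
force: [0.4, 0.5, -0.8]
grip_width: 1.0
time_s: 2.5
eef_pos: [323.9, 49.8, 303.8]
ee_rot: [-0.0, 0.043, 0.999, 0.0]
force: [0.9, 0.3, 0.4]
grip_width: 1.003
t 2.5 pos [323.9  49.8 303.8] units [-12.01 -19.17   0.03] R [[-0.996, 0.087, -0.0], [0.087, 0.996, 0.0], [0.0, 0.0, -1.0]] F [0.9 0.3 0.4] g 1.003
```

```bash
python3 -m creep '-0.63 -1 0 0 0 0; -0.63 -1 0 0 0 0; -0.63 -1 0 0 0 0; -0.63 -1 0 0 0 0; -0.63 -1 0 0 0 0; -0.63 -1 0 0 0 0; -0.63 -1 0 0 0 0; -0.63 -1 0 0 0 0'
python3 -m creep '-0.63 -1 0.5 0 0 0; -0.63 -1 0.5 0 0 0; -0.63 -1 0.5 0 0 0; -0.63 -1 0.5 0 0 0; -0.63 -1 0.5 0 0 0; -0.63 -1 0.5 0 0 0; -0.63 -1 0.5 0 0 0; -0.63 -1 0.5 0 0 0'
python3 -m creep '-0.63 -1 0.5 0 0 0; -0.63 -1 0.5 0 0 0; 0 0 0 0 0 0; 0 0 0 0 0 0;0 0 0 0 0 0'
python3 - <<'E'
from h import *
go([530,-353,200])
s=ctrl.capture("side");t=ctrl.capture("top")
c=np.hstack([cv2.resize(s[190:350,270:400],(390,480),interpolation=2),cv2.resize(t[180:300,330:430],(400,480),interpolation=2)]);cv2.imwrite("pics/e1.png",c)
E
```

```text
time_s: 3.3
eef_pos: [410.6, -118.3, 303.6]
ee_rot: [-0.0, 0.043, 0.999, 0.0]
force: [0.7, 0.9, 1.3]
grip_width: 1.001
time_s: 4.1
eef_pos: [497.1, -286.4, 223.0]
ee_rot: [-0.0, 0.043, 0.999, 0.0]
force: [-0.2, -0.2, 0.4]
grip_width: 1.003
time_s: 4.6
eef_pos: [518.4, -327.0, 204.2]
ee_rot: [0.0, 0.043, 0.999, 0.0]
force: [-0.5, -0.3, -0.3]
grip_width: 1.0
t 4.6 pos [ 518.4 -327.   204.2] units [-0.69 -1.25  0.21] R [[-0.996, 0.086, 0.0], [0.086, 0.996, 0.0], [-0.0, 0.0, -1.0]] F [-0.5 -0.3 -0.3] g 1.0
```

View pics/e1.png

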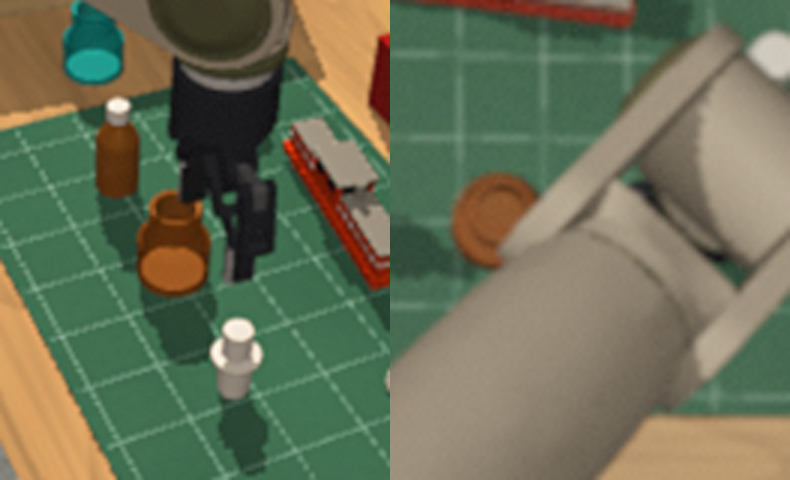

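```bash
python3 -m creep '-0.69 -0.65 0 0 0 0; 0 -0.65 0 0 0 0; 0 0 0.2 0 0 0; 0 0 0.8 0 0 0; 0 0 0.8 0 0 0; 0 0 0.8 0 0 0; 0 0 0.4 0 0 0; 0 0 0 0 0 0'
python3 -m creep '0 0 0 0 0 0; 0 0 0 0 0 0'
python3 - <<'E'
from h import *
go([530,-354,120])
s=ctrl.capture("side")
cv2.imwrite("pics/e2.png",cv2.resize(s[230:350,290:410],(600,600),interpolation=2))
E
```

```text
time_s: 5.5
eef_pos: [529.4, -354.2, 142.9]
ee_rot: [-0.001, 0.043, 0.999, 0.001]
force: [0.7, 0.3, 0.5]
grip_width: 1.003
time_s: 5.7
eef_pos: [530.2, -354.9, 144.9]
ee_rot: [0.001, 0.043, 0.999, -0.0]
force: [-0.5, 0.2, -0.9]
grip_width: 1.001
t 5.7 pos [ 530.2 -354.9  144.9] units [0.02 0.04 1.24] R [[-0.996, 0.087, 0.001], [0.087, 0.996, -0.001], [-0.001, -0.001, -1.0]] F [-0.5  0.2 -0.9] g 1.001
```

View pics/e2.png

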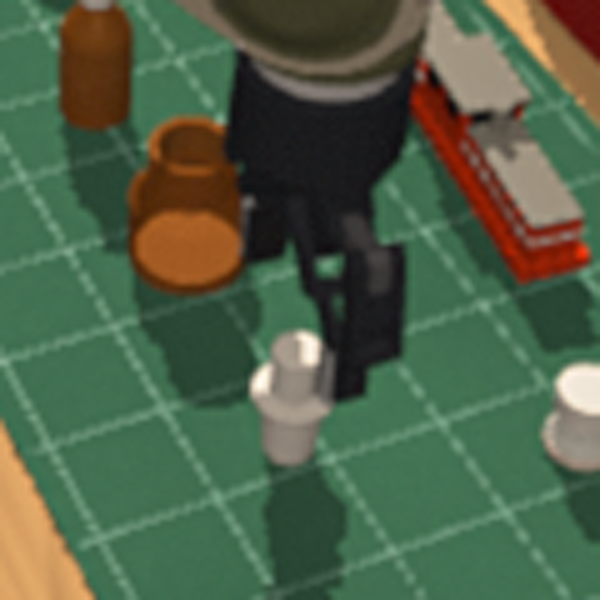

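Run:
```python
from h import *
for X in([530,-355,70],[530,-354,3],[530,-355,85],[534,-306,85],[527,-404,85],[530,-355,145]):
    p=proj("side",X);print(X,(p-[290,230])*5)
```

```text
[530, -355, 70] [293.84493032 347.3180386 ]
[530, -354, 3] [283.37294212 443.07268451]
[530, -355, 85] [296.07961901 324.48786061]
[534, -306, 85] [255.71132252 252.70143176]
[527, -404, 85] [341.34363845 400.75774964]
[530, -355, 145] [305.43321167 228.93792729]
```

The near finger tip (crop 345,395) and far finger (260,250) straddle the knob (298,345), as projected. Descend and grip.

```bash
python3 -m creep '-0.05 0 0.6 0 0 0; 0 0 0.6 0 0 0; 0 0 0.05 0 0 0; 0 0 0 0 0 0'
python3 -m creep '0 0 0 0 0 0; 0 0 0 0 0 0; 0 0 0 0 0 0; 0 0 0 0 0 0; 0 0 0 0 0 0; 0 0 0 0 0 0; 0 0 0 0 0 0; 0 0 0 0 0 0' 0 40
python3 - <<'E'
from h import *
go([531,-354,120])
s=ctrl.capture("side")
cv2.imwrite("pics/e3.png",cv2.resize(s[230:350,290:410],(600,600),interpolation=2))
E
```

```text
time_s: 6.15
eef_pos: [530.8, -354.6, 118.1]
ee_rot: [-0.001, 0.043, 0.999, 0.0]
force: [0.5, -0.7, -0.0]
grip_width: 1.0
time_s: 6.95
eef_pos: [531.1, -354.9, 119.2]
ee_rot: [0.0, 0.043, 0.999, -0.0]
force: [0.1, 0.1, 3.4]
grip_width: 0.267
t 6.95 pos [ 531.1 -354.9  119.2] units [ 0.01  0.04 -0.04] R [[-0.996, 0.087, 0.0], [0.087, 0.996, -0.0], [-0.001, -0.0, -1.0]] F [0.1 0.1 3.4] g 0.267
```

View pics/e3.png

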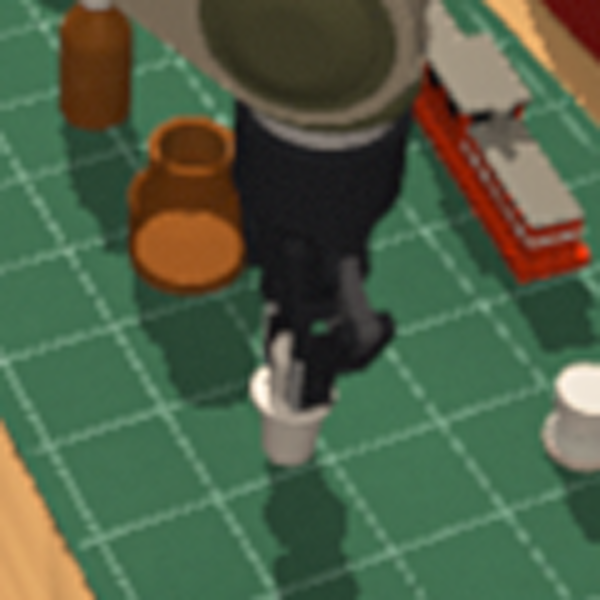

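```bash
python3 -m creep '0 0 -0.3 0 0 0; 0 0 -0.7 0 0 0; 0 0 -1 0 0 0; 0 0 -1 0 0 0; 0 0 -1 0 0 0; 0 0 -0.6 0 0 0; 0 0 -0.4 0 0 0; 0 0 0 0 0 0'
python3 -m creep '0.15 0.5 0 0 0 0; 0 1 0 0 0 0; 0 1 0 0 0 0; 0 1 0 0 0 0; 0 1 0 0 0 0; 0 1 0 0 0 0; 0 1 0 0 0 0; 0 0.44 0 0 0 0'
python3 -m creep '0 0 0 0 0 0; 0 0 0 0 0 0; 0 0 0 0 0 0'
python3 - <<'E'
from h import *
go([540,-216.3,200])
s=ctrl.capture("side");t=ctrl.capture("top")
cv2.imwrite("pics/s4.png",s)
cv2.imwrite("pics/e4.png",np.hstack([cv2.resize(s[190:310,280:380],(500,600),interpolation=2),cv2.resize(t[190:290,320:370],(300,600),interpolation=2)]))
E
```

```text
time_s: 7.8
eef_pos: [531.1, -354.9, 219.8]
ee_rot: [0.001, 0.043, 0.999, -0.0]
force: [-0.3, 0.6, -0.3]
grip_width: 0.265
time_s: 8.6
eef_pos: [540.2, -214.0, 218.9]
ee_rot: [-0.0, 0.043, 0.999, 0.0]
force: [0.9, 0.3, -0.9]
grip_width: 0.27
time_s: 8.9
eef_pos: [540.0, -217.0, 218.8]
ee_rot: [0.0, 0.044, 0.999, -0.0]
force: [0.0, -0.1, -0.3]
grip_width: 0.267
t 8.9 pos [ 540.  -217.   218.8] units [0.   0.03 0.94] R [[-0.996, 0.087, 0.0], [0.087, 0.996, -0.0], [-0.0, -0.0, -1.0]] F [ 0.  -0.1 -0.3] g 0.267
```

View pics/e4.png

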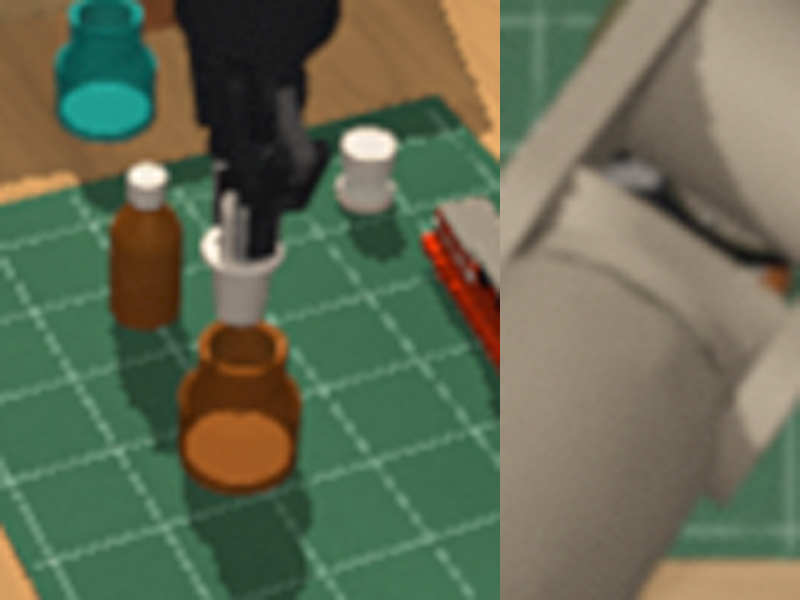

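Run:
```python
from h import *
f=lambda X:(proj("side",X)-[280,190])*5
print(f([540,-217,102.6]),f([540,-217,79]),f([540,-217,3]),f([550,-217,79])-f([540,-217,79]),f([540,-207,79])-f([540,-217,79]))
s=cv2.imread("pics/s4.png");h=cv2.cvtColor(s,cv2.COLOR_BGR2HSV)
m=cv2.inRange(h,(0,120,30),(22,255,255))
w=cv2.inRange(h,(0,0,100),(180,70,255))
for v in range(236,256): r=np.flatnonzero(w[v,315:340])+315; print(v,"w",(r.min()-280)*5 if len(r) else '',(r.max()-279)*5 if len(r) else '')
for v in range(252,290,1): r=np.flatnonzero(m[v,310:345])+310; print(v,(v-190)*5,"a",(r.min()-280)*5 if len(r) else '',(r.max()-279)*5 if len(r) else '')
```

```text
[237.99883594 307.83504803] [236.1557483  343.52787237] [230.52805792 452.51989676] [17.93962509 -5.08174948] [ -8.45509262 -12.11885398]
236 w 205 235
237 w 200 235
238 w 200 285
239 w 200 285
240 w 200 285
241 w 200 285
242 w 205 285
243 w 205 280
244 w 210 275
245 w 210 275
246 w 210 270
247 w 210 270
248 w 210 270
249 w 210 270
250 w 210 270
251 w 215 265
252 w 215 265
253 w 215 270
254 w 230 275
255 w  
252 310 a 150 180
253 315 a 150 175
254 320 a 150 265
255 325 a 150 275
256 330 a 205 280
257 335 a 200 285
258 340 a 200 285
259 345 a 200 290
260 350 a 200 285
261 355 a 200 285
262 360 a 200 285
263 365 a 195 285
264 370 a 190 285
265 375 a 185 290
266 380 a 180 295
267 385 a 180 295
268 390 a 175 300
269 395 a 175 300
270 400 a 180 300
271 405 a 180 300
272 410 a 180 300
273 415 a 180 300
274 420 a 180 300
275 425 a 180 300
276 430 a 180 295
277 435 a 180 295
278 440 a 180 295
279 445 a 180 295
280 450 a 180 295
281 455 a 180 295
282 460 a 180 295
283 465 a 185 295
284 470 a 185 290
285 475 a 190 285
286 480 a 195 280
287 485 a 205 270
288 490 a 215 255
289 495 a
```

```bash
python3 -m creep '-0.04 -0.07 0.5 0 0 0; 0 0 0.5 0 0 0; 0 0 0.3 0 0 0; 0 0 0.2 0 0 0; 0 0 0 0 0 0; 0 0 0 0 0 0'
python3 - <<'E'
from h import *
go([540.7,-218.5,159.2])
s=ctrl.capture("side")
cv2.imwrite("pics/e5.png",cv2.resize(s[190:310,280:380],(500,600),interpolation=2))
E
```

```text
time_s: 9.6
eef_pos: [540.8, -217.7, 189.0]
ee_rot: [0.0, 0.043, 0.999, -0.0]
force: [-0.2, 0.1, 0.1]
grip_width: 0.263
t 9.6 pos [ 540.8 -217.7  189. ] units [ 0.   -0.04  1.49] R [[-0.996, 0.087, 0.0], [0.087, 0.996, -0.0], [-0.0, -0.0, -1.0]] F [-0.2  0.1  0.1] g 0.263
```

View pics/e5.png

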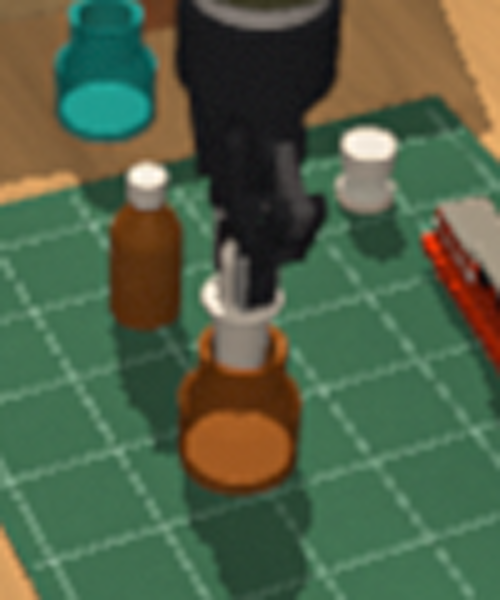

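```bash
python3 -m creep '-0.04 0 0.25 0 0 0; 0 0 0.25 0 0 0; 0 0 0 0 0 0'
python3 -m creep '0 0 0.2 0 0 0; 0 0 0.2 0 0 0; 0 0 0 0 0 0'
python3 - <<'E'
from h import *
go([540.7,-218.5,159.2])
s=ctrl.capture("side")
cv2.imwrite("pics/e6.png",cv2.resize(s[190:310,280:380],(500,600),interpolation=2))
E
```

```text
time_s: 9.95
eef_pos: [541.2, -217.6, 178.0]
ee_rot: [-0.001, 0.043, 0.999, 0.0]
force: [0.2, 0.1, -0.8]
grip_width: 0.266
time_s: 10.25
eef_pos: [541.3, -217.6, 170.2]
ee_rot: [-0.0, 0.043, 0.999, 0.0]
force: [-0.9, 0.0, -0.1]
grip_width: 0.263
t 10.25 pos [ 541.3 -217.6  170.2] units [ 0.03 -0.05  0.55] R [[-0.996, 0.087, -0.001], [0.087, 0.996, 0.001], [0.001, 0.001, -1.0]] F [-0.9  0.  -0.1] g 0.263
```

View pics/e6.png

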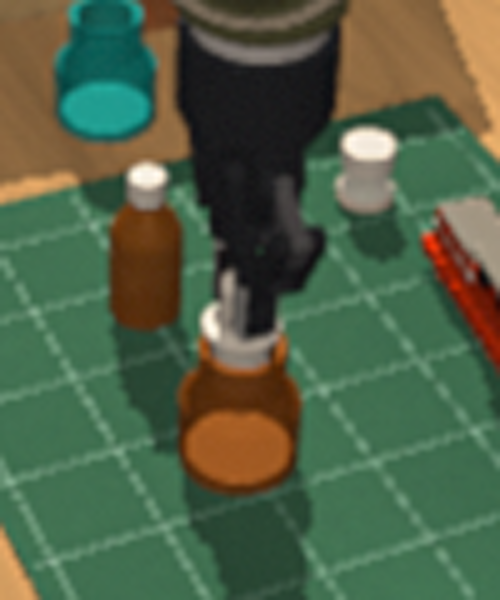

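The plug is inside the bore (flange at 241,325; rim edges 200–287). Lower the last 11 mm.

```bash
python3 -m creep '-0.03 -0.03 0.2 0 0 0; 0 0 0.2 0 0 0; 0 0 0.05 0 0 0; 0 0 0 0 0 0'
python3 -m creep '0 0 0.05 0 0 0; 0 0 0 0 0 0'
python3 -m creep '0 0 0.05 0 0 0; 0 0 0 0 0 0'
```

```text
time_s: 10.7
eef_pos: [542.0, -218.4, 161.6]
ee_rot: [-0.0, 0.043, 0.999, 0.0]
force: [-0.5, -0.3, -0.3]
grip_width: 0.266
time_s: 10.9
eef_pos: [542.1, -218.4, 160.9]
ee_rot: [0.0, 0.043, 0.999, -0.0]
force: [0.1, -0.1, -0.6]
grip_width: 0.265
time_s: 11.1
eef_pos: [542.0, -218.4, 159.8]
ee_rot: [-0.0, 0.043, 0.999, 0.0]
force: [0.4, 0.2, -0.3]
grip_width: 0.261
```

```bash
for i in 1; do python3 -m creep '0 0 0.05 0 0 0; 0 0 0 0 0 0'
python3 -m creep '0 0 0.05 0 0 0; 0 0 0 0 0 0'; done
python3 - <<'E'
from h import *
go([540.7,-218.5,159.2])
s=ctrl.capture("side")
cv2.imwrite("pics/e7.png",cv2.resize(s[240:300,300:360],(600,600),interpolation=2))
E
```

```text
time_s: 11.3
eef_pos: [542.2, -218.5, 159.3]
ee_rot: [0.0, 0.043, 0.999, -0.0]
force: [0.1, 0.2, 2.7]
grip_width: 0.266
time_s: 11.5
eef_pos: [542.3, -218.5, 159.2]
ee_rot: [0.001, 0.043, 0.999, -0.0]
force: [-4.2, 2.2, 10.3]
grip_width: 0.265
t 11.5 pos [ 542.3 -218.5  159.2] units [ 0.08 -0.01 -0.  ] R [[-0.996, 0.087, 0.001], [0.087, 0.996, -0.001], [-0.001, -0.001, -1.0]] F [-4.2  2.2 10.3] g 0.265
```

View pics/e7.png

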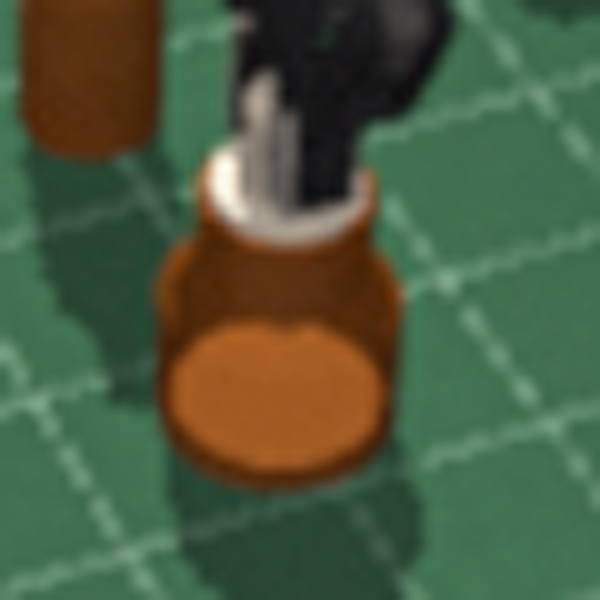

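Contact of 10 N came exactly at the expected home height (159.2), and the flange lies on the rim (white ellipse 285,190 fills the mouth). Let go, look, lower to the neck.

```bash
python3 -m creep '0 0 -0.05 0 0 0; 0 0 0 0 0 0; 0 0 0 0 0 0; 0 0 0 0 0 0; 0 0 0 0 0 0; 0 0 0 0 0 0; 0 0 0 0 0 0; 0 0 0 0 0 0' 1
python3 - <<'E'
from h import *
go([542.3,-218.5,128])
s=ctrl.capture("side")
cv2.imwrite("pics/e8.png",cv2.resize(s[230:300,295:365],(600,600),interpolation=2))
E
```

```text
time_s: 12.35
eef_pos: [542.1, -218.4, 158.9]
ee_rot: [0.0, 0.043, 0.999, -0.0]
force: [0.9, 0.0, -0.3]
grip_width: 0.998
t 12.35 pos [ 542.1 -218.4  158.9] units [-0.01 -0.    1.54] R [[-0.996, 0.087, 0.0], [0.087, 0.996, -0.0], [-0.0, -0.0, -1.0]] F [ 0.9  0.  -0.3] g 0.998
```

View pics/e8.png

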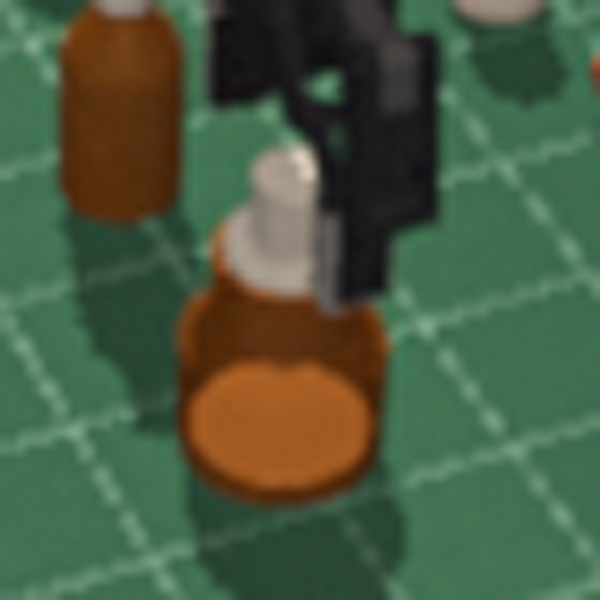

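The stopper sits home on the rim with the fingers clear. Down to the neck and grip.

```bash
python3 -m creep '0 0 0.5 0 0 0; 0 0 0.5 0 0 0; 0 0 0.4 0 0 0; 0 0 0.1 0 0 0; 0 0 0 0 0 0; 0 0 0 0 0 0'
python3 -m creep '0 0 0 0 0 0; 0 0 0 0 0 0; 0 0 0 0 0 0; 0 0 0 0 0 0; 0 0 0 0 0 0; 0 0 0 0 0 0; 0 0 0 0 0 0' 0 40
python3 - <<'E'
from h import *
go([542.3,-218.5,128])
s=ctrl.capture("side")
cv2.imwrite("pics/e9.png",cv2.resize(s[230:300,295:365],(600,600),interpolation=2))
E
```

```text
time_s: 13.0
eef_pos: [542.2, -218.5, 129.1]
ee_rot: [0.0, 0.043, 0.999, -0.0]
force: [0.4, -0.1, 0.5]
grip_width: 1.002
time_s: 13.7
eef_pos: [542.2, -218.5, 129.4]
ee_rot: [0.0, 0.043, 0.999, -0.0]
force: [-0.7, 0.5, 4.8]
grip_width: 0.522
t 13.7 pos [ 542.2 -218.5  129.4] units [-0.   -0.    0.07] R [[-0.996, 0.087, 0.001], [0.087, 0.996, -0.0], [-0.001, -0.0, -1.0]] F [-0.7  0.5  4.8] g 0.522
```

View pics/e9.png

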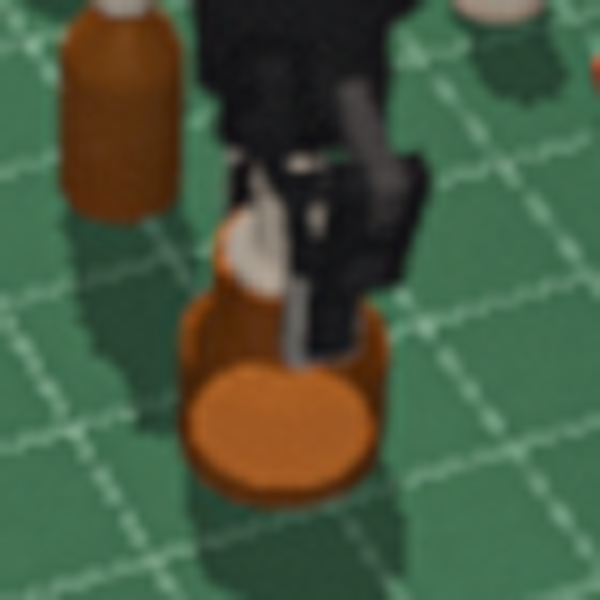

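```bash
python3 -m creep '0 0 -0.2 0 0 0; 0 0 -0.5 0 0 0; 0 0 -0.9 0 0 0; 0 0 -0.9 0 0 0; 0 0 -0.9 0 0 0; 0 0 -0.9 0 0 0; 0 0 -0.9 0 0 0; 0 0 -0.9 0 0 0'
python3 -m creep '0 0 -0.9 0 0 0; 0 0 -0.6 0 0 0; 0 0 -0.3 0 0 0; 0 0.3 0 0 0 0; 0 0.6 0 0 0 0; 0 0.9 0 0 0 0; 0 0.9 0 0 0 0; 0 0.9 0 0 0 0'
python3 - <<'E'
from h import *
go([578,296,289])
s=ctrl.capture("side")
cv2.imwrite("pics/e10.png",s)
E
```

```text
time_s: 14.55
eef_pos: [541.8, -218.4, 252.0]
ee_rot: [-0.0, 0.043, 0.999, 0.0]
force: [0.1, -0.1, -2.1]
grip_width: 0.519
time_s: 15.35
eef_pos: [548.3, -144.6, 286.7]
ee_rot: [-0.0, 0.043, 0.999, 0.0]
force: [-0.1, -0.6, -2.8]
grip_width: 0.521
t 15.35 pos [ 548.3 -144.6  286.7] units [ 0.41 22.07 -0.11] R [[-0.996, 0.086, -0.0], [0.086, 0.996, 0.0], [0.0, 0.0, -1.0]] F [-0.1 -0.6 -2.8] g 0.521
```

View pics/e10.png

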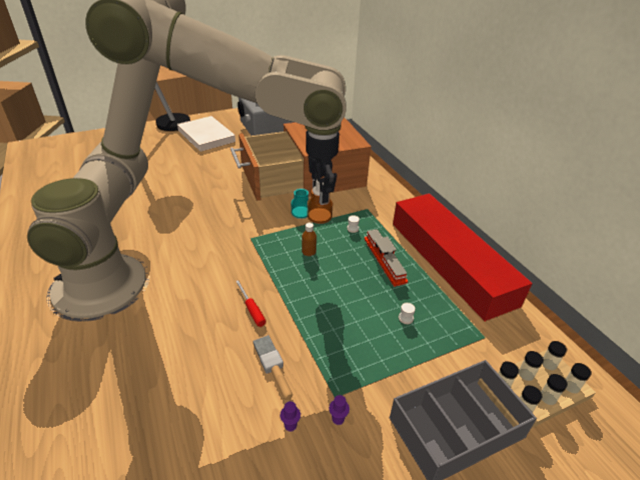

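The jar is lifted with the stopper in (side ≈320,200), and the bystanders are unmoved. On to the drawer.

```bash
python3 -m creep '0.02 0.9 0 0 0 0; 0.02 0.9 0 0 0 0; 0.02 0.9 0 0 0 0; 0.02 0.9 0 0 0 0; 0.02 0.9 0 0 0 0; 0.02 0.9 0 0 0 0; 0.02 0.9 0 0 0 0; 0.02 0.9 0 0 0 0'
python3 -m creep '0.02 0.9 0 0 0 0; 0.02 0.9 0 0 0 0; 0.02 0.9 0 0 0 0; 0.02 0.9 0 0 0 0; 0.02 0.9 0 0 0 0; 0.02 0.9 0 0 0 0; 0.02 0.9 0 0 0 0; 0.02 0.9 0 0 0 0'
python3 -m creep '0.02 0.9 0 0 0 0; 0.02 0.9 0 0 0 0; 0.02 0.9 0 0 0 0; 0.02 0.9 0 0 0 0; 0 0.9 0 0 0 0; 0 0.7 0 0 0 0; 0 0.4 0 0 0 0; 0 0.2 0 0 0 0'
python3 -m creep '0 0 0 0 0 0; 0 0 0 0 0 0; 0 0 0 0 0 0'
python3 - <<'E'
from h import *
go([578,296,289])
s=ctrl.capture("side");t=ctrl.capture("top")
cv2.imwrite("pics/e11.png",np.hstack([cv2.resize(s[50:210,220:380],(400,400),interpolation=2),cv2.resize(t[90:270,90:270],(400,400),interpolation=2)]))
E
```

```text
time_s: 16.2
eef_pos: [557.4, -1.2, 286.9]
ee_rot: [-0.0, 0.043, 0.999, 0.0]
force: [-0.0, -0.2, -2.7]
grip_width: 0.522
time_s: 17.0
eef_pos: [566.4, 142.5, 286.8]
ee_rot: [-0.0, 0.043, 0.999, -0.0]
force: [-0.5, -0.1, -2.4]
grip_width: 0.514
time_s: 17.8
eef_pos: [575.3, 257.2, 286.7]
ee_rot: [-0.0, 0.043, 0.999, -0.0]
force: [-0.1, -0.5, -2.1]
grip_width: 0.52
time_s: 18.1
eef_pos: [575.4, 255.9, 287.0]
ee_rot: [0.0, 0.044, 0.999, -0.0]
force: [-0.3, 0.1, -2.1]
grip_width: 0.523
t 18.1 pos [575.4 255.9 287. ] units [ 0.05  2.01 -0.1 ] R [[-0.996, 0.087, 0.0], [0.087, 0.996, -0.0], [-0.0, -0.0, -1.0]] F [-0.3  0.1 -2.1] g 0.523
```

View pics/e11.png

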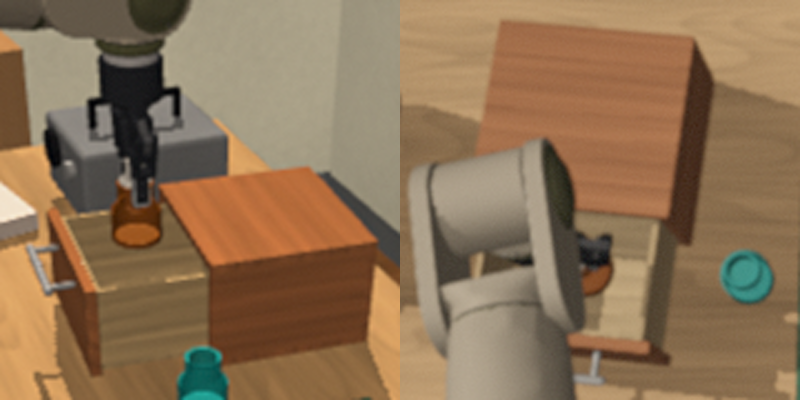

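```bash
python3 -m creep '0 0.5 0 0 0 0; 0 0.8 0 0 0 0; 0 0.5 0.2 0 0 0; 0 0.2 0.5 0 0 0; 0 0 0.8 0 0 0; 0 0 0.8 0 0 0; 0 0 0.5 0 0 0; 0 0 0.2 0 0 0'
python3 - <<'E'
from h import *
go([578,296,148.4])
s=ctrl.capture("side");t=ctrl.capture("top")
cv2.imwrite("pics/e12.png",np.hstack([cv2.resize(s[50:210,220:380],(400,400),interpolation=2),cv2.resize(t[90:270,90:270],(400,400),interpolation=2)]))
E
```

```text
time_s: 19.0
eef_pos: [578.5, 296.1, 225.3]
ee_rot: [-0.001, 0.043, 0.999, -0.0]
force: [0.0, -0.1, -3.0]
grip_width: 0.521
t 19.0 pos [578.5 296.1 225.3] units [ 0.01 -0.01  3.84] R [[-0.996, 0.087, -0.002], [0.087, 0.996, -0.001], [0.002, -0.001, -1.0]] F [ 0.  -0.1 -3. ] g 0.521
```

View pics/e12.png

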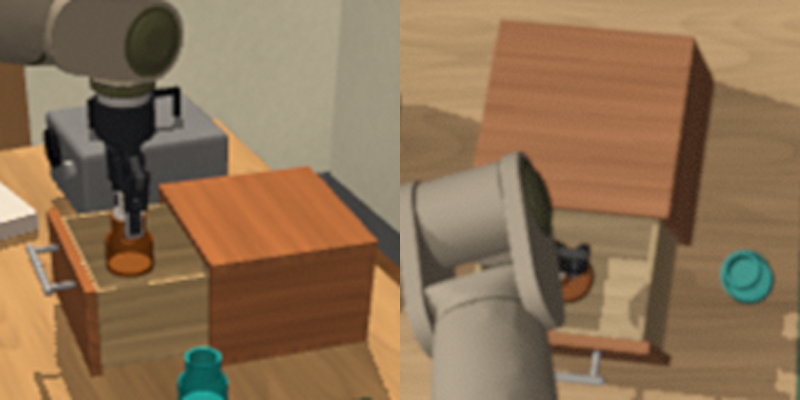

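The jar is well inside the open part of the drawer (side crop 130,255). Lower it.

```bash
python3 -m creep '0 0 0.5 0 0 0; 0 0 0.8 0 0 0; 0 0 0.8 0 0 0; 0 0 0.7 0 0 0; 0 0 0.5 0 0 0; 0 0 0.15 0 0 0; 0 0 0 0 0 0; 0 0 0 0 0 0'
python3 -m creep '0 0 0.05 0 0 0; 0 0 0 0 0 0'
python3 -m creep '0 0 0.05 0 0 0; 0 0 0 0 0 0'
python3 -c "
from h import *
go([578,296,148.4])"
```

```text
time_s: 19.9
eef_pos: [579.1, 296.4, 158.6]
ee_rot: [0.001, 0.043, 0.999, 0.0]
force: [0.6, 0.2, -1.8]
grip_width: 0.517
time_s: 20.1
eef_pos: [578.9, 296.4, 157.2]
ee_rot: [0.0, 0.043, 0.999, 0.0]
force: [0.3, 0.7, -2.7]
grip_width: 0.516
time_s: 20.3
eef_pos: [578.7, 296.3, 155.8]
ee_rot: [-0.0, 0.043, 0.999, -0.0]
force: [-0.0, -0.6, -2.1]
grip_width: 0.521
t 20.3 pos [578.7 296.3 155.8] units [ 0.04 -0.02  0.37] R [[-0.996, 0.087, -0.0], [0.087, 0.996, -0.0], [0.0, -0.0, -1.0]] F [-0.  -0.6 -2.1] g 0.521
```

```bash
python3 -m creep '0 0 0.15 0 0 0; 0 0 0.1 0 0 0; 0 0 0 0 0 0'
python3 -m creep '0 0 0.04 0 0 0; 0 0 0 0 0 0'
python3 -m creep '0 0 0.04 0 0 0; 0 0 0 0 0 0'
python3 -m creep '0 0 0.04 0 0 0; 0 0 0 0 0 0'
```

```text
time_s: 20.6
eef_pos: [578.6, 296.3, 150.4]
ee_rot: [-0.0, 0.043, 0.999, -0.0]
force: [-0.0, -0.6, -2.6]
grip_width: 0.518
time_s: 20.8
eef_pos: [578.8, 296.3, 150.0]
ee_rot: [-0.0, 0.043, 0.999, -0.0]
force: [-0.3, 0.3, -2.9]
grip_width: 0.519
time_s: 21.0
eef_pos: [578.7, 296.3, 149.2]
ee_rot: [-0.0, 0.043, 0.999, -0.0]
force: [-0.1, -0.3, -3.1]
grip_width: 0.523
time_s: 21.2
eef_pos: [578.8, 296.3, 148.5]
ee_rot: [0.0, 0.043, 0.999, 0.0]
force: [0.4, -0.4, -3.1]
grip_width: 0.514
```

```bash
python3 -m creep '0 0 0.04 0 0 0; 0 0 0 0 0 0'
python3 -m creep '0 0 0.04 0 0 0; 0 0 0 0 0 0'
```

```text
time_s: 21.4
eef_pos: [579.0, 296.4, 148.4]
ee_rot: [0.001, 0.043, 0.999, 0.0]
force: [-0.6, -0.3, 3.7]
grip_width: 0.518
time_s: 21.6
eef_pos: [579.3, 296.4, 148.3]
ee_rot: [0.001, 0.043, 0.999, 0.0]
force: [-1.1, 0.1, 7.9]
grip_width: 0.519
```

On the floor. Release and rise.

```bash
python3 -m creep '0 0 -0.05 0 0 0; 0 0 0 0 0 0; 0 0 0 0 0 0; 0 0 0 0 0 0; 0 0 0 0 0 0; 0 0 0 0 0 0; 0 0 0 0 0 0; 0 0 -0.1 0 0 0' 1
python3 -m creep '0 0 -0.4 0 0 0; 0 0 -0.8 0 0 0; 0 0 -1 0 0 0; 0 0 -1 0 0 0; 0 0 -1 0 0 0; 0 0 -1 0 0 0; 0 0 -1 0 0 0; 0 0 -0.6 0 0 0'
python3 -m creep '1 0 0 0 0 0; 1 0 0 0 0 0; 1 0 0 0 0 0; 1 0 0 0 0 0; 1 0 0 0 0 0; 1 0 0 0 0 0; 1 0 0 0 0 0; 1 0 0 0 0 0' 0
python3 - <<'E'
from h import *
go([410,311,165])
s=ctrl.capture("side");t=ctrl.capture("top");cv2.imwrite("pics/t13.png",t)
cv2.imwrite("pics/e13.png",np.hstack([cv2.resize(s[50:210,220:380],(400,400),interpolation=2),cv2.resize(t[90:270,90:270],(400,400),interpolation=2)]))
E
```

```text
time_s: 22.4
eef_pos: [578.7, 296.3, 149.7]
ee_rot: [-0.0, 0.043, 0.999, -0.0]
force: [0.4, 0.9, -0.8]
grip_width: 1.005
time_s: 23.2
eef_pos: [578.9, 296.4, 288.3]
ee_rot: [0.001, 0.043, 0.999, 0.0]
force: [-0.5, 0.3, -0.2]
grip_width: 1.003
time_s: 24.0
eef_pos: [418.5, 310.2, 286.1]
ee_rot: [-0.0, 0.043, 0.999, 0.0]
force: [0.5, 0.6, 0.2]
grip_width: -0.0
t 24.0 pos [418.5 310.2 286.1] units [0.42 0.01 6.05] R [[-0.996, 0.087, -0.0], [0.087, 0.996, 0.0], [0.0, 0.0, -1.0]] F [0.5 0.6 0.2] g -0.0
```

View pics/e13.png

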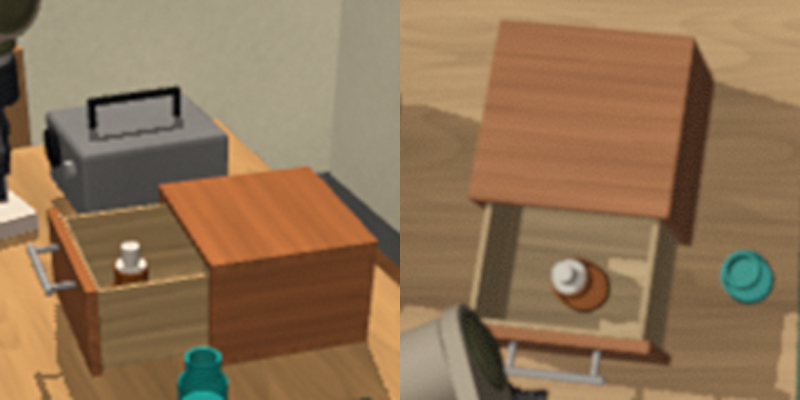

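The jar stands upright in the drawer, stopper home (top crop 570,275; side 130,258). Now down in front of the handle with closed fingers.

```bash
python3 -m creep '0.5 0 0 0 0 0; 0 0 0.8 0 0 0; 0 0 1 0 0 0; 0 0 1 0 0 0; 0 0 1 0 0 0; 0 0 1 0 0 0; 0 0 0.8 0 0 0; 0 0 0.4 0 0 0'
python3 -m creep '0 0 0 0 0 0; 0 0 0 0 0 0'
python3 - <<'E'
from h import *
go([600,295,165])
s=ctrl.capture("side")
cv2.imwrite("pics/e14.png",cv2.resize(s[50:210,180:340],(600,600),interpolation=2))
E
```

```text
time_s: 24.9
eef_pos: [409.3, 310.8, 164.5]
ee_rot: [-0.001, 0.044, 0.999, -0.0]
force: [-0.4, 0.3, 0.4]
grip_width: 0.001
time_s: 25.1
eef_pos: [409.8, 311.1, 166.5]
ee_rot: [0.0, 0.043, 0.999, 0.0]
force: [-0.3, 0.2, 1.0]
grip_width: -0.001
t 25.1 pos [409.8 311.1 166.5] units [-9.54  0.02  0.08] R [[-0.996, 0.087, 0.001], [0.087, 0.996, 0.0], [-0.001, 0.0, -1.0]] F [-0.3  0.2  1. ] g -0.001
```

View pics/e14.png

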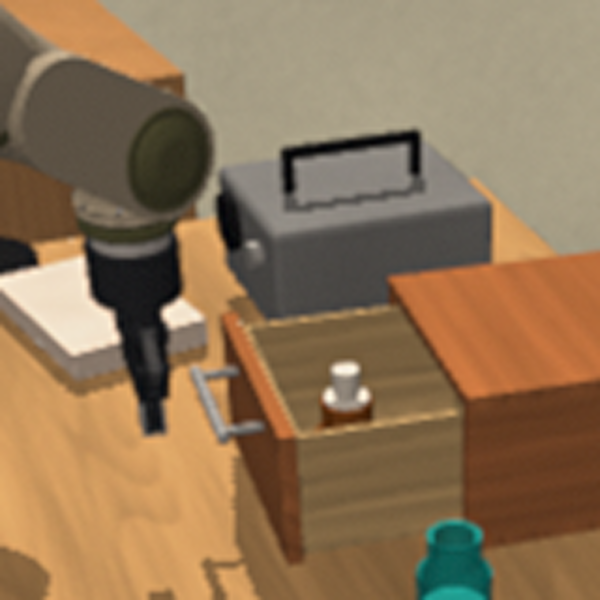

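Closed fingertips (155,425) stand in front of the handle bar (210,400). Push gently.

```bash
python3 -m creep '-0.3 0 0 0 0 0; -0.3 0 0 0 0 0; -0.25 0 0 0 0 0; -0.25 0 0 0 0 0; -0.2 0 0 0 0 0; -0.2 0 0 0 0 0; -0.2 0 0 0 0 0; -0.2 0 0 0 0 0'
python3 -m creep '-0.25 0 0 0 0 0; -0.3 0 0 0 0 0; -0.35 0 0 0 0 0; -0.4 0 0 0 0 0; -0.4 0 0 0 0 0; -0.4 0 0 0 0 0; -0.4 0 0 0 0 0; -0.4 0 0 0 0 0'
python3 - <<'E'
from h import *
go([575,295,165])
s=ctrl.capture("side")
cv2.imwrite("pics/e15.png",cv2.resize(s[50:210,180:340],(600,600),interpolation=2))
E
```

```text
time_s: 25.95
eef_pos: [447.4, 307.7, 165.8]
ee_rot: [-0.0, 0.043, 0.999, -0.0]
force: [-0.3, 0.7, 1.2]
grip_width: -0.002
time_s: 26.75
eef_pos: [505.8, 302.6, 165.8]
ee_rot: [-0.0, 0.043, 0.999, -0.0]
force: [-2.0, -1.3, -0.6]
grip_width: -0.001
t 26.75 pos [505.8 302.6 165.8] units [-3.48 -0.08  0.04] R [[-0.996, 0.087, -0.0], [0.087, 0.996, -0.0], [0.0, -0.0, -1.0]] F [-2.  -1.3 -0.6] g -0.001
```

View pics/e15.png

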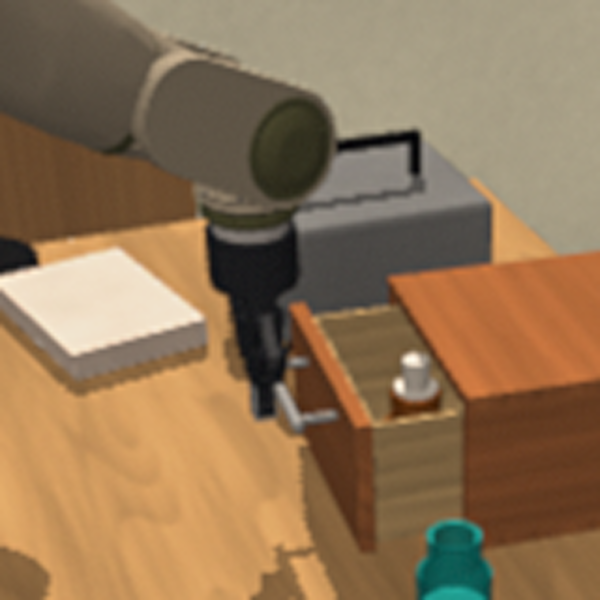

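```bash
python3 -m creep '-0.4 0 0 0 0 0; -0.4 0 0 0 0 0; -0.4 0 0 0 0 0; -0.4 0 0 0 0 0; -0.4 0 0 0 0 0; -0.4 0 0 0 0 0; -0.35 0 0 0 0 0; -0.3 0 0 0 0 0'
python3 -m creep '-0.25 0 0 0 0 0; -0.2 0 0 0 0 0; -0.15 0 0 0 0 0; 0 0 0 0 0 0'
python3 - <<'E'
from h import *
go([575,295,165])
s=ctrl.capture("side")
cv2.imwrite("pics/e16.png",cv2.resize(s[50:210,180:340],(600,600),interpolation=2))
E
```

```text
time_s: 27.6
eef_pos: [566.5, 297.4, 165.9]
ee_rot: [0.0, 0.043, 0.999, -0.0]
force: [-0.6, 0.3, 0.7]
grip_width: 0.004
time_s: 28.0
eef_pos: [578.2, 296.3, 165.9]
ee_rot: [0.0, 0.043, 0.999, 0.0]
force: [0.4, -0.3, -0.7]
grip_width: -0.003
t 28.0 pos [578.2 296.3 165.9] units [ 0.15 -0.08  0.05] R [[-0.996, 0.087, 0.001], [0.087, 0.996, 0.0], [-0.001, 0.0, -1.0]] F [ 0.4 -0.3 -0.7] g -0.003
```

View pics/e16.png

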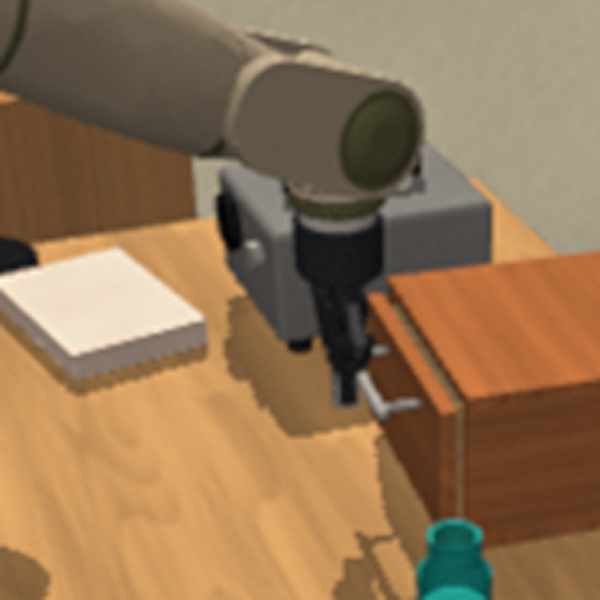

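Only a small gap is left (panel to carcass ≈ 10 mm). Push on in small steps, watching the force.

```bash
python3 -m creep '-0.15 0 0 0 0 0; -0.15 0 0 0 0 0; 0 0 0 0 0 0'
python3 -m creep '-0.1 0 0 0 0 0; -0.1 0 0 0 0 0; 0 0 0 0 0 0'
python3 -m creep '-0.05 0 0 0 0 0; -0.05 0 0 0 0 0; 0 0 0 0 0 0'
```

```text
time_s: 28.35
eef_pos: [584.2, 295.8, 165.9]
ee_rot: [0.0, 0.043, 0.999, 0.0]
force: [-0.4, -0.8, -0.8]
grip_width: -0.002
time_s: 28.65
eef_pos: [585.7, 295.9, 165.8]
ee_rot: [-0.003, 0.043, 0.999, -0.001]
force: [-15.3, -1.7, 7.6]
grip_width: -0.0
time_s: 28.95
eef_pos: [586.2, 295.9, 165.8]
ee_rot: [-0.006, 0.043, 0.999, -0.001]
force: [-26.3, -2.8, 12.1]
grip_width: 0.002
```

Force rose to 26 N against the stop, with no further travel: shut. Back off, rise and look.

```bash
python3 -m creep '0.3 0 0 0 0 0; 0.6 0 0 0 0 0; 1 0 0 0 0 0; 1 0 0 0 0 0; 1 0 0 0 0 0; 0.5 0 -0.5 0 0 0; 0 0 -1 0 0 0; 0 0 -1 0 0 0'
python3 -m creep '1 0 -1 0 0 0; 1 0 -1 0 0 0; 1 0 -0.5 0 0 0; 0.5 0 0 0 0 0; 0 0 0 0 0 0'
python3 - <<'E'
from h import *
go([575,295,165])
s=ctrl.capture("side");t=ctrl.capture("top");cv2.imwrite("pics/t17.png",t)
cv2.imwrite("pics/e17.png",np.hstack([cv2.resize(s[90:210,210:330],(400,400),interpolation=2),cv2.resize(t[80:240,90:250],(400,400),interpolation=2)]))
cv2.imwrite("pics/s17.png",s)
E
```

```text
time_s: 29.75
eef_pos: [502.3, 303.1, 217.4]
ee_rot: [0.0, 0.043, 0.999, 0.0]
force: [-0.1, 0.1, -0.8]
grip_width: -0.001
time_s: 30.25
eef_pos: [431.9, 309.2, 266.3]
ee_rot: [0.0, 0.043, 0.999, 0.0]
force: [0.1, -0.2, 0.1]
grip_width: 0.001
t 30.25 pos [431.9 309.2 266.3] units [-7.19 -0.09  5.07] R [[-0.996, 0.086, 0.001], [0.086, 0.996, 0.0], [-0.001, 0.0, -1.0]] F [ 0.1 -0.2  0.1] g 0.001
```

View pics/e17.png

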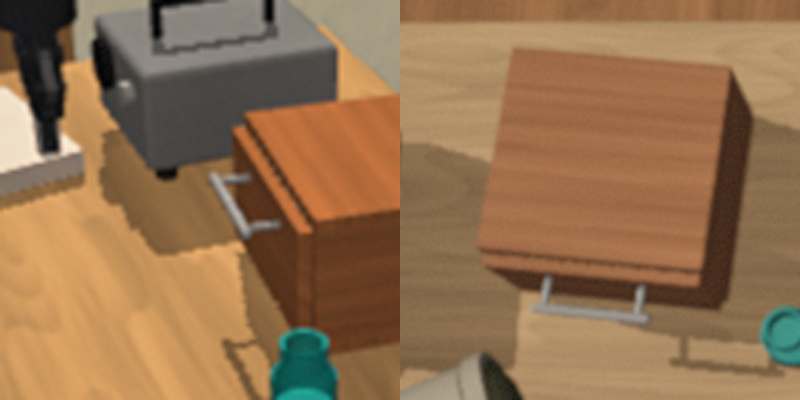

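View pics/t17.png

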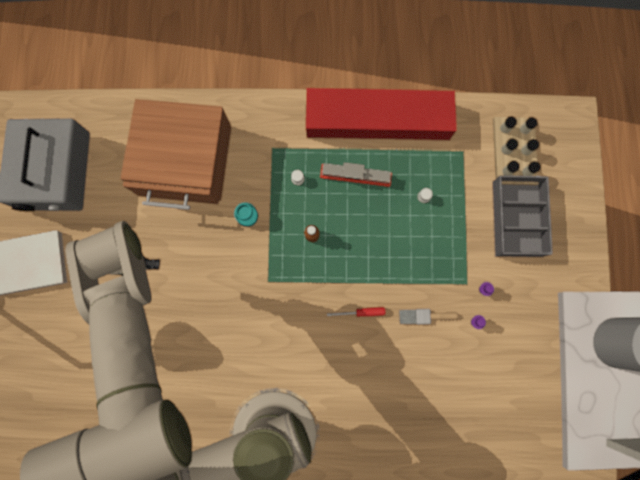

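The drawer front is flush against the carcass, with the bar at top ≈167,205, and the bystanders are where they were. Quick travel check, then hand in.

Run:
```python
from h import *
a=plane("top",90+135/2.5,80+309/2.5,119);b=plane("top",90+247/2.5,80+319/2.5,119);m=(a+b)/2
print("handle",m,"travel",np.linalg.norm(m[:2]-[455.1,307]), "to board front",np.dot(np.array([648.6,287.5])-m[:2],[.996,-.087]))
ctrl.finish_job()
```

```text
handle [597.40575999 292.91466244 119.        ] travel 143.00114006389603 to board front 51.460538685520184
the job is handed in; nothing more can be done
```

The stoppered jar is standing in the drawer, the drawer is shut, and I handed the job in at about 30 s of the 72 s allowed.

- **Stopper:** I lowered the white stopper into the amber jar. It met the rim at the expected height with about 10 N, and I let go only then. A picture after release showed the flange resting on the rim.
- **Jar:** I carried it upright by the neck and set it down on the drawer floor. Contact came at the expected height. Pictures before the push and halfway through it showed it upright with the stopper in.
- **Drawer:** I pushed it by the handle to its end stop, where the force rose to 26 N with no further travel. The handle moved about 143 mm, against about 140 mm expected. Its bar now sits about 51 mm from the board front, where the given sizes make it about 50 mm when shut. The pictures show the front flush.
- **Bystanders:** In the final overhead picture they look unmoved by eye, though I did not measure their positions again.

No check failed. Camera estimates of the jar's position differed by up to about 9 mm in x and 6 mm in y between views, so I lined up the stopper by comparing it directly with the jar's mouth. With the drawer shut I could not look inside, so the jar standing upright and stoppered is inferred from the earlier pictures and the gentle push.

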